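# Meter slide nuts from the tip bin

### The job

Pull the red T-handled key out of the tip bin's lock and hang it in the free middle slot of the tool rack without disturbing its neighbours. Then slide the yellow tray up against the foot of the stand, under the bin's lip, tip the bin by its handle just until the first nuts slide, easing it on only as needed, and hold it steady until three or four nuts (no more) lie in the tray. Then let the bin back level, with the other nuts still in it, and leave the jar alone.

Things in the scene. Friction and masses are not known exactly. Their poses are not given: they have to be found in the camera images.
- stand: Grey fixed stand of the tip bin; origin on the table under the bin's pivot; -y is the side it pours to. Base plate 10 thick, x -100 to +50, y -35 (the foot the tray butts against) to +60; side plates at x +-39, 105 high. Steel socket block 30 x 30, 100 high, centred at x -80, y -9.5: a vertical 9 mm hole 50 deep holds the red key at the start. Varies in place and yaw.
- bin (a joint): Tilt of the blue bin about its level pivot (along the stand's x): 0 = level, on its stop; grows as the lip (-y end) goes down; end stop at 0.6 rad. A spring brings it back level when let go (3 N at the handle when level, about 6 N at 0.4 rad). While in its socket the key stops a stub pin of the bin (30 above the pivot, to x -95) at about 0.12 rad. First nuts slide at about 0.13 to 0.35 rad.
- bin_handle (a point): Middle of the bin's handle, a level bar (black grip 14 dia, 50 long along the stand's x, on a steel bar 72 long between two arms) 100 above the pivot, 195 above the table when level. Pushed from behind towards the stand's -y it tips the bin, moving on an arc of 100 about the pivot. Space below it is free down to 120 above the table. Axes turn with the bin.
- bin_pivot (a point): Point on the bin's pivot, mid-width, 95 above the table; axes turn with the bin, as the stand's when level. The trough is 48 wide inside, from y +48 (rear wall) to -56 (open lip), walls up to 36 above the pivot.
- bin_lip (a point): Middle of the bin's open pouring lip (y -56, z -11 from the pivot). The floor is cambered: 0, 6, 12, 18 deg down towards the lip in four 26 long steps, rear to lip, one row of two nuts on each. So the nuts let go row by row, lip row first, each next row at about 6 deg (0.1 rad) more tilt; friction differs from day to day.
- tray: Loose yellow open catch tray, 130 (x) x 120 (y) x 40 high, walls 4, 250 g; origin under its centre. Starts off to the pouring side of the stand.
- tray_home (a point): On the table where the tray's origin belongs: the tray's +y side butted against the foot of the stand (96 from the pivot line towards -y), centred under the lip, so that the nuts drop in. Axes as the stand's.
- key: Loose red T-handled hex key, 90 g, upright: shaft 8 dia x 110; above it a collar 24 dia x 8 (its underside 110 above the tip), a stem 12 dia x 15, and a cross-bar 14 (key x) x 56 (key y) x 18 tall centred 140 above the tip. Origin at the tip, z up. Starts with the tip 50 deep in the stand's socket (free to pull straight up), cross-bar within 12 deg of the stand's x.
- key_grip (a point): Centre of the red key's cross-bar, where to grip it (across its 14 mm, fingers along key x); axes as the key's.
- key_shoulder (a point): Underside of the red key's collar, on the axis; it rests on the prongs when hung. Axes as the key's.
- rack: Fixed dark steel tool rack; origin on the table under the front face of its beam; front is -x. Slots at y -75, 0, +75, each between two level aluminium prongs (12 wide, 14 apart, 60 long, tops 160 high) that point to -x and have upturned ends 5 high, 4 thick. Base plate 10 thick, from x -60 to +40. Varies in place and yaw.
- rack_slot (a point): Free middle slot of the rack: midway between its prongs, level with their tops, 35 in front of the beam, 21 behind the upturned ends. The key's shaft comes in from the front (towards the rack's +x), collar above the upturned ends, then lower until the collar rests on the prongs. Axes as the rack's.
- key_left: Loose blue T-handled key, same as the red one, hanging in the slot at +75 with its bar about along the rack's y (20 mm between neighbouring bars). Leave alone. Origin at its tip.
- key_right: Loose green T-handled key, the same, in the slot at -75. Leave alone. Origin at its tip.
- jar: Loose amber screw jar 56 dia x 75 high, upright on the table beyond the stand's +x side. Leave alone. Origin under its centre.
- nut1: Loose steel slide nut, 19 x 20 x 10 high, 25 g, in the lip row of the bin at the start (-x side). Origin under its centre.
- nut2: Loose steel slide nut, 19 x 20 x 10 high, 25 g, in the lip row of the bin at the start (+x side). Origin under its centre.
- nut3: Loose steel slide nut, 19 x 20 x 10 high, 25 g, in the second row of the bin at the start (-x side). Origin under its centre.
- nut4: Loose steel slide nut, 19 x 20 x 10 high, 25 g, in the second row of the bin at the start (+x side). Origin under its centre.
- nut5: Loose steel slide nut, 19 x 20 x 10 high, 25 g, in the third row of the bin at the start (-x side). Origin under its centre.
- nut6: Loose steel slide nut, 19 x 20 x 10 high, 25 g, in the third row of the bin at the start (+x side). Origin under its centre.
- nut7: Loose steel slide nut, 19 x 20 x 10 high, 25 g, in the rear row of the bin at the start (-x side). Origin under its centre.
- nut8: Loose steel slide nut, 19 x 20 x 10 high, 25 g, in the rear row of the bin at the start (+x side). Origin under its centre.
Things that resemble listed ones, but are neither listed nor needed, are in the scene too. What is shaped like the rack but purple is not meant. There is more than one size of the key; the job needs the smaller.

How it is judged:
On the way, in this order (a step that is already met when the one before it is completed fails the run):
1. the red key hangs in the free middle slot of the rack, let go (x of key_shoulder in the frame of rack_slot between -0.017 and 0.017 m and y of key_shoulder in the frame of rack_slot between -0.008 and 0.008 m and z of key_shoulder in the frame of rack_slot between -0.005 and 0.005 m and angle between key's own z axis and vertical below 0.15 rad and linear speed of key below 0.05 m/s and contact force between the fingers and key below 0.2 N), for 0.2 s.
2. the tray stands at the foot of the stand, under the lip (x of tray in the frame of tray_home between -0.03 and 0.03 m and y of tray in the frame of tray_home between -0.025 and 0.012 m and linear speed of tray below 0.03 m/s), for 0.2 s.
3. the bin is held steady, tipped, with at least three nuts in the tray (value of joint bin above 0.08 rad and velocity of joint bin between -0.2 and 0.2 rad/s and (((x of nut1 in the frame of tray between -0.062 and 0.062 m and y of nut1 in the frame of tray between -0.057 and 0.057 m and z of nut1 in the frame of tray between -0.005 and 0.035 m) and (x of nut2 in the frame of tray between -0.062 and 0.062 m and y of nut2 in the frame of tray between -0.057 and 0.057 m and z of nut2 in the frame of tray between -0.005 and 0.035 m) and (x of nut3 in the frame of tray between -0.062 and 0.062 m and y of nut3 in the frame of tray between -0.057 and 0.057 m and z of nut3 in the frame of tray between -0.005 and 0.035 m)) or ((x of nut1 in the frame of tray between -0.062 and 0.062 m and y of nut1 in the frame of tray between -0.057 and 0.057 m and z of nut1 in the frame of tray between -0.005 and 0.035 m) and (x of nut2 in the frame of tray between -0.062 and 0.062 m and y of nut2 in the frame of tray between -0.057 and 0.057 m and z of nut2 in the frame of tray between -0.005 and 0.035 m) and (x of nut4 in the frame of tray between -0.062 and 0.062 m and y of nut4 in the frame of tray between -0.057 and 0.057 m and z of nut4 in the frame of tray between -0.005 and 0.035 m)) or ((x of nut1 in the frame of tray between -0.062 and 0.062 m and y of nut1 in the frame of tray between -0.057 and 0.057 m and z of nut1 in the frame of tray between -0.005 and 0.035 m) and (x of nut3 in the frame of tray between -0.062 and 0.062 m and y of nut3 in the frame of tray between -0.057 and 0.057 m and z of nut3 in the frame of tray between -0.005 and 0.035 m) and (x of nut4 in the frame of tray between -0.062 and 0.062 m and y of nut4 in the frame of tray between -0.057 and 0.057 m and z of nut4 in the frame of tray between -0.005 and 0.035 m)) or ((x of nut2 in the frame of tray between -0.062 and 0.062 m and y of nut2 in the frame of tray between -0.057 and 0.057 m and z of nut2 in the frame of tray between -0.005 and 0.035 m) and (x of nut3 in the frame of tray between -0.062 and 0.062 m and y of nut3 in the frame of tray between -0.057 and 0.057 m and z of nut3 in the frame of tray between -0.005 and 0.035 m) and (x of nut4 in the frame of tray between -0.062 and 0.062 m and y of nut4 in the frame of tray between -0.057 and 0.057 m and z of nut4 in the frame of tray between -0.005 and 0.035 m)))), for 0.3 s.
At the end, for the whole second after the job is handed in: Three or four nuts (of nut1 to nut4) in the tray, all others in the bin, at rest; bin level (under 0.03 rad); tray home (30 mm sideways, 12 in, 25 out); red key hung in the middle slot (collar within 5 mm in height, 17 mm along, 8 mm across the slot; tilt under 0.15 rad) (x of key_shoulder in the frame of rack_slot between -0.017 and 0.017 m and y of key_shoulder in the frame of rack_slot between -0.008 and 0.008 m and z of key_shoulder in the frame of rack_slot between -0.005 and 0.005 m and angle between key's own z axis and vertical below 0.15 rad and linear speed of each of key, nut1, nut2, nut3, nut4, nut5, nut6, nut7, nut8 below 0.05 m/s and x of tray in the frame of tray_home between -0.03 and 0.03 m and y of tray in the frame of tray_home between -0.025 and 0.012 m and value of joint bin below 0.03 rad and (((x of nut1 in the frame of tray between -0.062 and 0.062 m and y of nut1 in the frame of tray between -0.057 and 0.057 m and z of nut1 in the frame of tray between -0.005 and 0.035 m) and (x of nut2 in the frame of tray between -0.062 and 0.062 m and y of nut2 in the frame of tray between -0.057 and 0.057 m and z of nut2 in the frame of tray between -0.005 and 0.035 m) and (x of nut3 in the frame of tray between -0.062 and 0.062 m and y of nut3 in the frame of tray between -0.057 and 0.057 m and z of nut3 in the frame of tray between -0.005 and 0.035 m)) or ((x of nut1 in the frame of tray between -0.062 and 0.062 m and y of nut1 in the frame of tray between -0.057 and 0.057 m and z of nut1 in the frame of tray between -0.005 and 0.035 m) and (x of nut2 in the frame of tray between -0.062 and 0.062 m and y of nut2 in the frame of tray between -0.057 and 0.057 m and z of nut2 in the frame of tray between -0.005 and 0.035 m) and (x of nut4 in the frame of tray between -0.062 and 0.062 m and y of nut4 in the frame of tray between -0.057 and 0.057 m and z of nut4 in the frame of tray between -0.005 and 0.035 m)) or ((x of nut1 in the frame of tray between -0.062 and 0.062 m and y of nut1 in the frame of tray between -0.057 and 0.057 m and z of nut1 in the frame of tray between -0.005 and 0.035 m) and (x of nut3 in the frame of tray between -0.062 and 0.062 m and y of nut3 in the frame of tray between -0.057 and 0.057 m and z of nut3 in the frame of tray between -0.005 and 0.035 m) and (x of nut4 in the frame of tray between -0.062 and 0.062 m and y of nut4 in the frame of tray between -0.057 and 0.057 m and z of nut4 in the frame of tray between -0.005 and 0.035 m)) or ((x of nut2 in the frame of tray between -0.062 and 0.062 m and y of nut2 in the frame of tray between -0.057 and 0.057 m and z of nut2 in the frame of tray between -0.005 and 0.035 m) and (x of nut3 in the frame of tray between -0.062 and 0.062 m and y of nut3 in the frame of tray between -0.057 and 0.057 m and z of nut3 in the frame of tray between -0.005 and 0.035 m) and (x of nut4 in the frame of tray between -0.062 and 0.062 m and y of nut4 in the frame of tray between -0.057 and 0.057 m and z of nut4 in the frame of tray between -0.005 and 0.035 m))) and ((x of nut1 in the frame of tray between -0.062 and 0.062 m and y of nut1 in the frame of tray between -0.057 and 0.057 m and z of nut1 in the frame of tray between -0.005 and 0.035 m) or (x of nut1 in the frame of bin_pivot between -0.026 and 0.026 m and y of nut1 in the frame of bin_pivot between -0.066 and 0.052 m and z of nut1 in the frame of bin_pivot between -0.02 and 0.035 m)) and ((x of nut2 in the frame of tray between -0.062 and 0.062 m and y of nut2 in the frame of tray between -0.057 and 0.057 m and z of nut2 in the frame of tray between -0.005 and 0.035 m) or (x of nut2 in the frame of bin_pivot between -0.026 and 0.026 m and y of nut2 in the frame of bin_pivot between -0.066 and 0.052 m and z of nut2 in the frame of bin_pivot between -0.02 and 0.035 m)) and ((x of nut3 in the frame of tray between -0.062 and 0.062 m and y of nut3 in the frame of tray between -0.057 and 0.057 m and z of nut3 in the frame of tray between -0.005 and 0.035 m) or (x of nut3 in the frame of bin_pivot between -0.026 and 0.026 m and y of nut3 in the frame of bin_pivot between -0.066 and 0.052 m and z of nut3 in the frame of bin_pivot between -0.02 and 0.035 m)) and ((x of nut4 in the frame of tray between -0.062 and 0.062 m and y of nut4 in the frame of tray between -0.057 and 0.057 m and z of nut4 in the frame of tray between -0.005 and 0.035 m) or (x of nut4 in the frame of bin_pivot between -0.026 and 0.026 m and y of nut4 in the frame of bin_pivot between -0.066 and 0.052 m and z of nut4 in the frame of bin_pivot between -0.02 and 0.035 m)) and x of nut5 in the frame of bin_pivot between -0.026 and 0.026 m and y of nut5 in the frame of bin_pivot between -0.066 and 0.052 m and z of nut5 in the frame of bin_pivot between -0.02 and 0.035 m and x of nut6 in the frame of bin_pivot between -0.026 and 0.026 m and y of nut6 in the frame of bin_pivot between -0.066 and 0.052 m and z of nut6 in the frame of bin_pivot between -0.02 and 0.035 m and x of nut7 in the frame of bin_pivot between -0.026 and 0.026 m and y of nut7 in the frame of bin_pivot between -0.066 and 0.052 m and z of nut7 in the frame of bin_pivot between -0.02 and 0.035 m and x of nut8 in the frame of bin_pivot between -0.026 and 0.026 m and y of nut8 in the frame of bin_pivot between -0.066 and 0.052 m and z of nut8 in the frame of bin_pivot between -0.02 and 0.035 m); the robot touches nothing.
It fails at once if a neighbouring key in the rack is knocked (moved over 15 mm or tilted over 0.25 rad) ((distance of key_left from where it was at the start of the episode above 0.015 m or angle between key_left's own z axis and vertical above 0.25 rad) or (distance of key_right from where it was at the start of the episode above 0.015 m or angle between key_right's own z axis and vertical above 0.25 rad)).
It fails at once if the jar is knocked (moved over 15 mm or tilted over 0.25 rad) (distance of jar from where it was at the start of the episode above 0.015 m or angle between jar's own z axis and vertical above 0.25 rad).
It also fails if it takes over 72 s, if anything falls off the work surface, if the arm or the gripper's body presses on something with over 40 N, if the wrist force passes 120 N, or if a joint passes its speed limit or range.

### The arm

A 6-joint arm with a two-finger parallel gripper is mounted at the origin on the work surface. World frame = base frame: x ahead of the robot, y to its left, z up, the work surface at z = 0. Lengths are in m, angles in rad, forces in N, time in s.
With the tool pointing down it reaches from about 0.425 to 0.95 m from the base axis. Payload 3.5 kg.
Tool frame: the origin (TCP) lies midway between the tips of the shut fingers; the grasp point (between the pads) lies 19 mm behind it (robot.pinch_z is the distance from the TCP to the grasp point, in m); z points along the fingers, y is the line along which they close (so a half turn about z gives the same grasp; the last joint's range is limited). The gripper opens to 85 mm and grips with 20 to 120 N. Pads are 22 mm wide; open, the fingers measure 114 mm over their backs; the gripper's body (76 mm by 85 mm) begins 54 mm behind the grasp point. The pads swing forward as they close: fully open they stand 13 mm farther back than shut.
Start: joints at [-1.455, 0.286, 1.577, -0, 1.279, -0.15], TCP at [0.177, -0.651, 0.231] pointing down, gripper open.
Joint ranges: [-2.77, 2.77], [-0.9, 2.22], [0.21, 2.48], [-1.53, 4.67], [0.24, 2.81], [-2.84, 2.84]. Speed limits (rad/s): [2.79, 2.79, 3.14, 3.14, 3.14, 3.14].

### API

Orientations are given as a unit quaternion [w, x, y, z].
In Python, from workcell import readout, cams, order, robot gives the robot as it stands. The module is installed in compiled form; this text tells all that it offers.
- The arm moves only by the tool play_rows, never from a script. Its argument "rows" is one flat list of numbers, 7 for each row, row after row: the opening, from 0 (shut) to 1 (fully open), then the shift along the world's x, y, z in mm, then the turn, a rotation vector about the world's x, y, z in degrees. A call has 1 to 12 rows; each row shifts and turns the commanded pose from where the row before left it; what a row does not reach is not made up. A row lasts 1/8 s, in which the tool goes at most 62.5 mm and 10.7 degrees, less where a joint would pass 70% of its speed; a pose out of reach is approached as far as the arm can. A call is refused whole if a number of a shift passes 62.5 or a number of a turn 10.7, either way. A call with a gripper value outside its range is refused whole. The fingers move at their own pace and stop on an object; "force" is the grip in N (left out, the last holds). Time passes only in rows, so rows that do not move let the fingers close. It gives the time, the measured TCP pose, the force, the opening and the grip force at its end, in the units of the state.
- readout.observe(): the state, without advancing time (a new reading comes with each control period).
- cams.get_image(name): name is "scene" or "top" or "wrist"; returns a dict with "image" (400x640x3 uint8, blue, green, red), "range_z" (400x640 float32, m along the optical axis (not along the pixel's ray), 0 where there is no reading), "fx", "fy", "cx", "cy" (pixels), "rvec" (rotation vector, rad) and "tvec" (3), from world to camera coordinates, as OpenCV has them. Camera axes: x right, y down, z forward; pixel columns grow to the right and rows downward; lengths in m; the calibration is good to about 2 mm. A picture is of the moment at which its call begins.
- order.sign_off(): hands the job in; it is judged then, once.
Trained networks look in the newest picture that a camera, given by its name, has taken for a name from the list of things; names that differ only in an ending like _2 or _b are one class to them, and where a whole thing is asked for, a point or a joint stands for the part that bears it (a point fixed in the world has none). Each returns a list of dicts, best first, with "conf" (0 to 1); they miss things now and then, are a little off and sometimes report something else, mostly with a low value. They report only what shows in the picture. A call takes as long as a camera call. They do not tell look-alikes from the thing itself.
- cams.masks_of(camera, label): "pixels" (400x640 bool, what is visible of it) and "at" ([column, row] in pixels, amid what is visible of it).
- cams.spot_point(camera, label): "at" ([column, row] in pixels: a listed point, or the origin of a listed thing).
The state is a dict: "time": time; "joint_pos": joint angles; "joint_vel": joint speeds; "effort": joint torques, N m; "tcp_pos": TCP position; "orientation": TCP orientation; "force": force on the tool from outside, world axes, zero at the start; "torque": the same for the moment, N m; "width": opening from 0.0 (shut) to 1.0 (fully open); "grasp_force": force on a finger pad.
Only numpy, scipy, OpenCV 4.12 (cv2) and the standard library are available. Lean on these libraries where they do the work, as an engineer would, in place of code of your own. Each camera call takes 0.05 s, during which the arm holds its last target. There are 200 camera calls.

## Working session

There is one attempt and no reset: what is moved stays moved. The work goes in short steps, Python scripts to look and compute and a tool call to move; the robot and the scene stay as the last step left them, time stands still between calls to the robot, and variables do not carry over. Pictures are saved under pics/ and viewed, at most 10 in all, crops included, and the job is handed in when it is done.

Besides the shell and the picture viewer there is one more tool, called after ">>>" in YAML: its name, and indented under it one key for each argument. play_rows: Moves the arm, as the interface text tells. Its arguments: {"type":"object","properties":{"rows":{"type":"array"},"force":{"type":"number"}},"required":["rows"]}

```bash
mkdir -p pics
cat > h.py <<'E'
import numpy as np, cv2
from workcell import readout, cams, order, robot
def cam(n):
    d=cams.get_image(n); R=cv2.Rodrigues(np.array(d['rvec'],float))[0]; d['R']=R; d['t']=np.array(d['tvec'],float).ravel(); return d
def world(d,u,v,z=None):
    z=d['range_z'][v,u] if z is None else z
    p=np.stack([(u-d['cx'])/d['fx']*z,(v-d['cy'])/d['fy']*z,z*np.ones_like(u,dtype=float)],-1)
    return (p-d['t'])@d['R']
def cloud(d):
    v,u=np.mgrid[:400,:640]; P=world(d,u,v); P[d['range_z']==0]=np.nan; return P
def proj(d,p):
    q=d['R']@np.array(p)+d['t']; return [d['fx']*q[0]/q[2]+d['cx'],d['fy']*q[1]/q[2]+d['cy']]
def onz(d,uv,z):
    r=d['R'].T@np.array([(uv[0]-d['cx'])/d['fx'],(uv[1]-d['cy'])/d['fy'],1]); o=-d['R'].T@d['t']; return o+r*(z-o[2])/r[2]
E
python3 - <<'E'
from h import *
ims=[]
for n in ["scene","top"]:
    d=cam(n); ims.append(d['image']); cv2.imwrite(f'pics/{n}0.png',d['image']); np.savez(f'{n}0.npz',**d)
    print(n,-d['R'].T@d['t'])
    P=cloud(d)
    for l in ["stand","tray","key","rack","jar","bin_handle","bin_pivot"]:
        for m in cams.masks_of(n,l)[:4]:
            q=P[m['pixels']]; print(n,l,round(m['conf'],2),np.round(m['at']),m['pixels'].sum(),np.round(np.nanmedian(q,0),3),np.round(np.nanmax(q[:,2]),3))
    for l in ["bin_handle","bin_pivot","key_grip","rack_slot","tray_home","stand","rack"]:
        print(n,l,[(round(m['conf'],2),np.round(m['at'])) for m in cams.spot_point(n,l)[:4]])
E
```

```text
scene [1.06900449 0.3470062  1.02347482]
scene stand 0.71 [299. 194.] 2077 [0.548 0.025 0.084] 0.205
scene tray 0.74 [224. 164.] 1745 [ 0.499 -0.244  0.006] 0.045
scene tray 0.3 [299. 194.] 2031 [0.546 0.026 0.089] 0.205
scene key 0.79 [289. 123.] 317 [ 0.381 -0.062  0.197] 0.212
scene key 0.74 [301. 147.] 161 [0.456 0.008 0.19 ] 0.203
scene rack 0.96 [409. 216.] 3457 [0.473 0.331 0.011] 0.167
scene rack 0.76 [346. 278.] 4217 [0.713 0.241 0.012] 0.168
scene jar 0.86 [265. 230.] 491 [0.666 0.005 0.07 ] 0.078
scene bin_handle 0.87 [290. 191.] 954 [0.552 0.019 0.117] 0.205
scene bin_handle 0.56 [224. 163.] 1814 [ 0.498 -0.245  0.006] 0.045
scene bin_pivot 0.64 [295. 178.] 1076 [0.54  0.018 0.116] 0.205
scene bin_handle [(0.76, array([290., 167.])), (0.54, array([293., 186.]))]
scene bin_pivot [(0.94, array([293., 186.])), (0.71, array([309., 186.]))]
scene key_grip [(0.74, array([289., 112.])), (0.67, array([303., 143.])), (0.62, array([294., 190.]))]
scene rack_slot [(0.85, array([347., 252.])), (0.71, array([415., 187.]))]
scene tray_home [(0.16, array([295., 208.]))]
scene stand [(0.
[... 628 characters left out ...]
48 0.109] 0.112
top bin_handle 0.62 [377. 217.] 1173 [0.529 0.016 0.118] 0.204
top bin_pivot 0.62 [378. 219.] 876 [0.519 0.015 0.127] 0.204
top bin_handle [(0.77, array([379., 210.])), (0.65, array([397., 216.])), (0.34, array([212., 281.]))]
top bin_pivot [(0.58, array([375., 218.])), (0.51, array([372., 223.]))]
top key_grip [(0.97, array([425., 290.])), (0.51, array([387., 248.])), (0.26, array([230., 260.])), (0.25, array([397., 223.]))]
top rack_slot [(0.9, array([234., 257.])), (0.84, array([276., 144.])), (0.58, array([356., 212.]))]
top tray_home []
top stand [(0.62, array([371., 224.])), (0.58, array([386., 252.]))]
top rack [(0.95, array([239., 251.])), (0.59, array([278., 153.]))]
```

View pics/scene0.png

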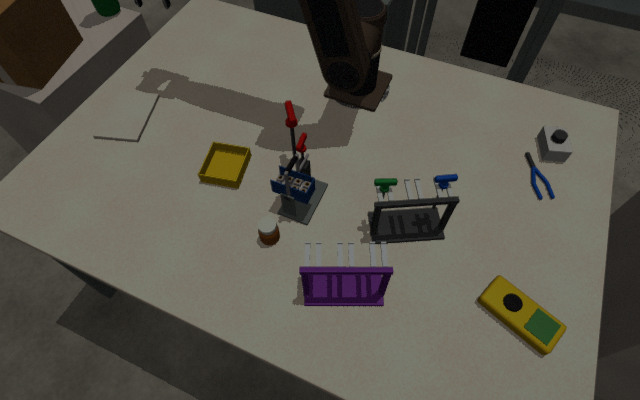

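View pics/top0.png

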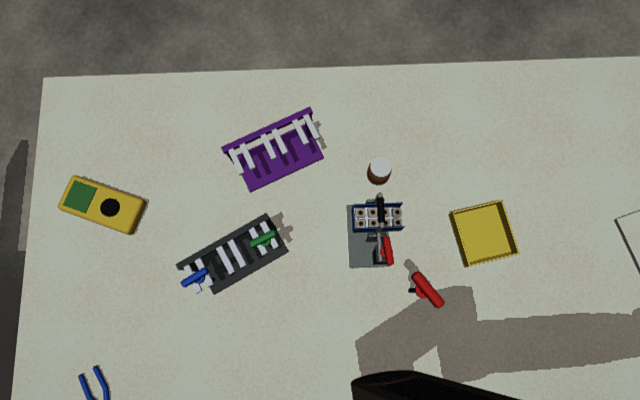

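Candidates for the red key: (427,290) in top is larger, standing alone (0.376,-0.062); (387,250) is smaller, in the stand's socket block (0.452,0.005), so I choose this one. Racks: dark at (239,251) with blue and green keys is the right one, purple at (276,150) is the decoy.

Run:
```python
from h import *
T=dict(np.load('top0.npz')); S=dict(np.load('scene0.npz'))
C=np.concatenate([cloud(T).reshape(-1,3),cloud(S).reshape(-1,3)]); Ct=cloud(T).reshape(-1,3)
def rect(name,xr,yr,zr,C=Ct):
    q=C[(C[:,0]>xr[0])&(C[:,0]<xr[1])&(C[:,1]>yr[0])&(C[:,1]<yr[1])&(C[:,2]>zr[0])&(C[:,2]<zr[1])]
    r=cv2.minAreaRect((q[:,:2]*1000).astype(np.float32)); print(name,len(q),np.round(r[0],1),np.round(r[1],1),round(r[2],1), np.round(q[:,:2].min(0),3),np.round(q[:,:2].max(0),3),round(float(np.median(q[:,2])),4))
rect('table',(.3,.4),(.1,.2),(-.05,.05))
rect('keybar',(.40,.50),(-.04,.05),(.18,.21))
rect('bigkey',(.30,.42),(-.12,-.02),(.18,.25))
rect('handle',(.505,.62),(-.04,.07),(.18,.21))
rect('binwall',(.45,.62),(-.09,.12),(.126,.136))
rect('socket',(.40,.50),(-.06,.07),(.094,.106))
rect('base',(.38,.66),(-.1,.15),(.007,.014))
rect('tray',(.38,.66),(-.35,-.13),(.033,.05))
rect('rack prongs',(.3,.65),(.2,.55),(.15,.168))
rect('rack base',(.3,.65),(.2,.55),(.007,.013))
rect('rack keys',(.3,.65),(.2,.55),(.18,.21))
rect('jar',(.58,.75),(-.08,.08),(.06,.09))
print({k:np.round(v,3) if k!='time' else v for k,v in readout.observe().items()})
I=T['image']; a=cv2.resize(I[190:310,330:450],None,fx=5,fy=5,interpolation=3)
cv2.imwrite('pics/crop1.png',a)
```

```text
table 1895 [350. 150.] [100.   99.8] 0.1 [0.3 0.1] [0.4 0.2] -0.0017
keybar 239 [445.   -1.3] [112.6  29.9] 28.0 [ 0.401 -0.04 ] [0.499 0.017] 0.1963
bigkey 474 [377.5 -66.5] [77.9 20.7] 36.2 [ 0.344 -0.095] [ 0.41  -0.038] 0.2059
handle 211 [536.5  13.7] [13.7 62.5] 89.8 [0.505 0.007] [0.568 0.021] 0.1989
binwall 219 [507.7  12. ] [114.8 106.2] 1.0 [ 0.45  -0.041] [0.565 0.066] 0.1288
socket 88 [468.9  15.6] [38.5 61.4] 85.3 [ 0.438 -0.006] [0.5   0.033] 0.0997
base 773 [507.2  19.7] [278.8 124.9] 9.9 [ 0.38  -0.065] [0.648 0.073] 0.0088
tray 434 [ 502.1 -240.3] [129.8 122.3] 12.1 [ 0.427 -0.312] [ 0.577 -0.169] 0.0379
rack prongs 1847 [521.6 337.8] [199.9 237.7] 28.5 [0.384 0.22 ] [0.65 0.43] 0.1581
rack base 1597 [519.5 326.5] [251.4 201.5] 9.6 [0.382 0.217] [0.65  0.419] 0.0088
rack keys 463 [449.1 314.2] [ 15.7 205.9] 28.1 [0.395 0.222] [0.501 0.406] 0.1962
jar 380 [655.9  -5.5] [48.  48.1] 62.5 [ 0.632 -0.03 ] [0.682 0.019] 0.0729
{'time': 1.5, 'joint_pos': array([-1.455,  0.286,  1.577,  0.   ,  1.279, -0.15 ]), 'joint_vel': array([-0.001, -0.001, -0.001,  0.001,  0.002,  0.002]), 'effort': array([ 0.0000e+00, -4.0595e+01, -2.9293e+01, -0.0000e+00,  1.0000e-03,
       -0.0000e+00]), 'tcp_pos': array([ 0.177, -0.651,  0.231]), 'orientation': array([-0.   ,  0.991,  0.132,  0.   ]), 'force': array([-1.015, -0.057,  0.778]), 'torque': array([-0.017,  0.052, -0.012]), 'grasp_force': np.float64(0.0), 'width': np.float64(1.003)}
```

View pics/crop1.png

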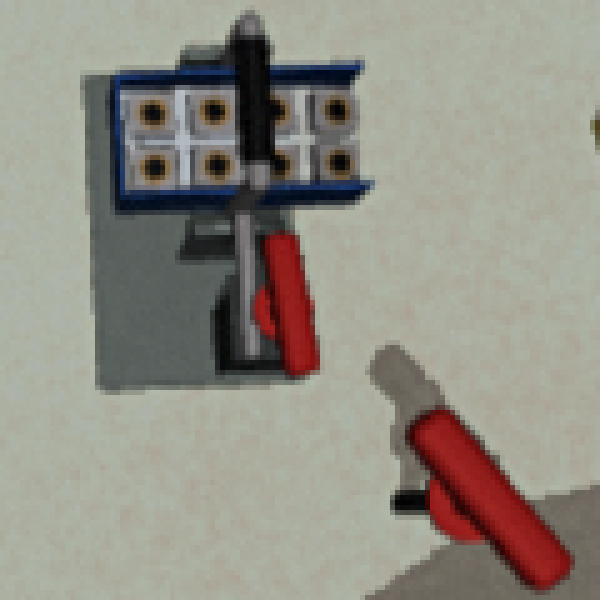

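The crop shows the smaller red key in the socket (bar about (293,305) of the crop) and the larger one at lower right, outside the stand. I'll hover over the small key and refine.

>>> play_rows:
  rows: [0.6, 25, 55, 15, 0, 0, 0, 0.6, 25, 60, 15, 0, 0, 0, 0.6, 25, 60, 15, 0, 0, 0, 0.6, 25, 60, 15, 0, 0, 0, 0.6, 25, 60, 15, 0, 0, -1, 0.6, 25, 60, 5, 0, 0, -1, 0.6, 25, 60, 0, 0, 0, -1, 0.6, 25, 60, 0, 0, 0, -1, 0.6, 25, 60, 0, 0, 0, -1, 0.6, 25, 60, 0, 0, 0, 0, 0.6, 22, 55, 0, 0, 0, 0, 0.6, 0, 0, 0, 0, 0, 0]

```text
time: 3.0
tcp_pos: [0.4387, -0.0245, 0.3076]
orientation: [-0.0, 0.996, 0.093, 0.0]
force: [0.5, -1.2, 0.4]
width: 0.598
grasp_force: 0.0
```

```bash
cat >> h.py <<'E'
def red(d,C,lo,hi,xr,yr):
    h=cv2.cvtColor(d['image'],cv2.COLOR_BGR2HSV); m=((h[...,0]<8)|(h[...,0]>172))&(h[...,1]>130)&(h[...,2]>60)
    m&=(C[...,2]>lo)&(C[...,2]<hi)&(C[...,0]>xr[0])&(C[...,0]<xr[1])&(C[...,1]>yr[0])&(C[...,1]<yr[1]); return m
def fit(q):
    r=cv2.minAreaRect((q[:,:2]*1000).astype(np.float32)); b=cv2.PCACompute(q[:,:2].astype(np.float32),None)[1][0]
    return np.round(r[0],1),np.round(r[1],1),round(r[2],1),'pca',round(float(np.degrees(np.arctan2(b[1],b[0]))),1),np.round(np.median(q[:,2]),4)
E
python3 - <<'E'
from h import *
s=readout.observe(); print(s['time'],s['tcp_pos'],s['orientation'],s['width'])
T=dict(np.load('top0.npz')); C=cloud(T)
m=red(T,C,.185,.21,(.41,.5),(-.04,.04)); print('top',m.sum(),fit(C[m]))
d=cam('wrist'); np.savez('w1.npz',**d); C=cloud(d); cv2.imwrite('pics/w1.png',d['image'])
m=red(d,C,.19,.21,(.41,.5),(-.04,.04)); print('wrist',m.sum(),fit(C[m]), -d['R'].T@d['t'])
E
```

```text
3.0 [ 0.43868816 -0.02446104  0.30756538] [-2.46486204e-04  9.95673913e-01  9.29155780e-02  3.06298201e-04] 0.5976319467388221
top 189 (array([453.7,   3.5]), array([54.1, 13.7]), 8.0, 'pca', 7.2, np.float64(0.1966))
wrist 959 (array([453.7,   4.9]), array([54.1, 13.8]), 7.0, 'pca', 6.3, np.float64(0.199)) [ 0.5068691  -0.01036794  0.45053557]
```

View pics/w1.png

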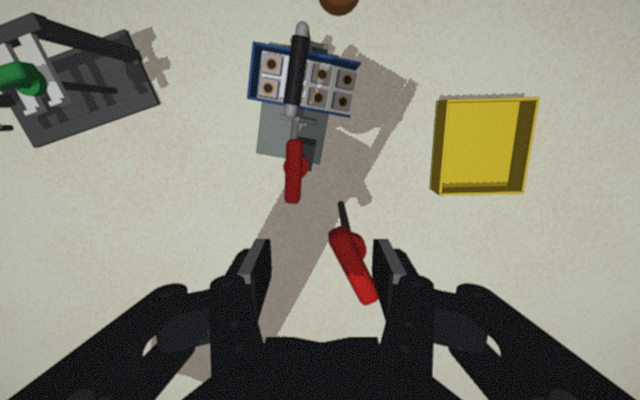

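The wrist picture shows the small key at (293,170) in its socket, bin with 8 nuts, tray at (485,145). Descending on the key.

>>> play_rows:
  rows: [0.5, 8, 15, 0, 0, 0, -2, 0.5, 7, 14, -20, 0, 0, -2, 0.5, 0, 0, -40, 0, 0, 0, 0.5, 0, 0, -40, 0, 0, 0, 0.5, 0, 0, -20, 0, 0, 0, 0.5, 0, 0, -13, 0, 0, 0, 0.5, 0, 0, 0, 0, 0, 0]
  force: 40

```text
time: 3.92
tcp_pos: [0.4527, 0.0001, 0.1738]
orientation: [-0.0, 0.999, 0.054, -0.001]
force: [0.0, 0.5, 1.3]
width: 0.499
grasp_force: 0.0
```

>>> play_rows:
  rows: [0, 0, 0, 0, 0, 0, 0, 0, 0, 0, 0, 0, 0, 0, 0, 0, 0, 0, 0, 0, 0, 0, 0, 0, 0, 0, 0, 0, 0]
  force: 40

```text
validation failed for argument at $.ro...
```

>>> play_rows:
  rows: [0.5, 1, 4, 0, 0, 0, 0, 0, 0, 0, 0, 0, 0, 0, 0, 0, 0, 0, 0, 0, 0, 0, 0, 0, 0, 0, 0, 0, 0, 0, 0, 0, 0, 0, 0]
  force: 40

```text
time: 4.55
tcp_pos: [0.4548, 0.0047, 0.1753]
orientation: [0.0, 0.999, 0.054, 0.001]
force: [0.2, -0.4, 5.2]
width: 0.153
grasp_force: 41.1
```

Run:
```python
from h import *
# rack pose from first images: use keys' bars
T=dict(np.load('top0.npz')); C=cloud(T); h=cv2.cvtColor(T['image'],cv2.COLOR_BGR2HSV)
R=(C[...,0]>.36)&(C[...,0]<.56)&(C[...,1]>.18)&(C[...,1]<.46)
for n,a,b in (('green',45,85),('blue',100,125)):
    m=R&(C[...,2]>.185)&(C[...,2]<.21)&(h[...,0]>a)&(h[...,0]<b)&(h[...,1]>120); print(n,m.sum(),fit(C[m]))
m=R&(C[...,2]>.15)&(C[...,2]<.172)&(h[...,1]<60)&(h[...,2]>120); print('prongs',m.sum(),fit(C[m]))
m=R&(C[...,2]>.15)&(C[...,2]<.172)&(h[...,2]<90); print('beam',m.sum(),fit(C[m]))
m=R&(C[...,2]>.005)&(C[...,2]<.014); print('base',m.sum(),fit(C[m]))
d=dict(T); print([onz(T,u,.16) for u in ([234,257],)])
```

```text
green 199 (array([484.5, 247.3]), array([13.9, 54.3]), 25.5, 'pca', 115.4, np.float64(0.1966))
blue 206 (array([413.8, 378.7]), array([13.3, 53.5]), 30.7, 'pca', 119.5, np.float64(0.1964))
prongs 839 (array([457.3, 324.9]), array([ 74.4, 198.8]), 28.5, 'pca', 118.9, np.float64(0.1582))
beam 737 (array([460. , 319.4]), array([ 73.7, 208.5]), 28.5, 'pca', 117.4, np.float64(0.1579))
base 2012 (array([480.8, 296.3]), array([ 90.2, 261.6]), 28.1, 'pca', 114.4, np.float64(0.0082))
[array([0.45271104, 0.30928968, 0.16      ])]
```

>>> play_rows:
  rows: [0, 0, 0, 20, 0, 0, 0, 0, 0, 0, 25, 0, 0, 0, 0, 0, 0, 30, 0, 0, 0, 0, 0, 0, 25, 0, 0, 0, 0, -10, 45, 0, 0, 0, 4, 0, -12, 50, 0, 0, 0, 5, 0, -12, 50, 0, 0, 0, 5, 0, -12, 50, 0, 0, 0, 5, 0, -10, 45, 0, 0, 0, 3, 0, -7, 37, 0, 0, 0, 0, 0, 0, 0, 0, 0, 0, 0]

```text
time: 5.92
tcp_pos: [0.3898, 0.2835, 0.2732]
orientation: [-0.0, 0.969, 0.246, -0.001]
force: [-0.7, -0.1, -1.1]
width: 0.156
grasp_force: 40.4
```

Run:
```python
from h import *
s=readout.observe(); print(s['time'],s['tcp_pos'],s['orientation'],s['force'])
d=cam('wrist'); np.savez('w2.npz',**d); C=cloud(d); cv2.imwrite('pics/w2.png',d['image']); h=cv2.cvtColor(d['image'],cv2.COLOR_BGR2HSV)
R=(C[...,0]>.36)&(C[...,0]<.56)&(C[...,1]>.18)&(C[...,1]<.46)
for n,a,b in (('green',45,85),('blue',100,125)):
    m=R&(C[...,2]>.185)&(C[...,2]<.21)&(h[...,0]>a)&(h[...,0]<b)&(h[...,1]>120); print(n,m.sum(),fit(C[m]) if m.sum()>5 else '')
# cross section in prongs, rack frame guess
a=np.radians(28.4); X=np.array([np.cos(a),np.sin(a)]);Y=np.array([-X[1],X[0]])
r=(C[...,:2]-[.4492,.313]); rx=r@X; ry=r@Y
m=(abs(ry)<.03)&(C[...,2]>.15)&(C[...,2]<.172)&(abs(rx)<.06)
m2=m&(h[...,1]<70)&(h[...,2]>110)
print('light',m2.sum(),fit(C[m2]), rx[m2].min(),rx[m2].max())
for lo in np.arange(-.03,.03,.008):
    k=m2&(rx>lo)&(rx<lo+.008); v=np.sort(ry[k])*1000
    if len(v)>6:
        g=np.diff(v); i=g.argmax(); print(round(lo,3),len(v),np.round([v[0],v[i],v[i+1],v[-1]],1))
```

```text
5.925 [0.38981348 0.28352612 0.27315766] [-8.15860748e-05  9.69326938e-01  2.45771939e-01 -1.19804646e-03] [-0.67707668 -0.1406576  -1.14414227]
green 1441 (array([483.3, 251. ]), array([14., 54.]), 25.0, 'pca', 115.4, np.float64(0.1989))
blue 1504 (array([413.6, 381.3]), array([13.6, 54.5]), 28.5, 'pca', 119.9, np.float64(0.1991))
light 2397 (array([460.6, 319.7]), array([74.1, 58.8]), 28.3, 'pca', 31.0, np.float64(0.1605)) -0.023816173424102513 0.05029653885639407
-0.03 85 [-15.4  -4.   10.1  21.7]
-0.022 302 [-15.7  -4.   10.1  21.9]
-0.014 292 [-15.6  -3.9  10.1  21.8]
-0.006 290 [-15.4  -3.9  10.   21.7]
0.002 294 [-15.9  -4.6  10.   21.5]
0.01 336 [-15.9  -4.4  10.1  22.2]
0.018 302 [-15.7  -4.4  10.1  22. ]
0.026 330 [-15.6  -4.3  10.6  21.8]
```

View pics/w2.png

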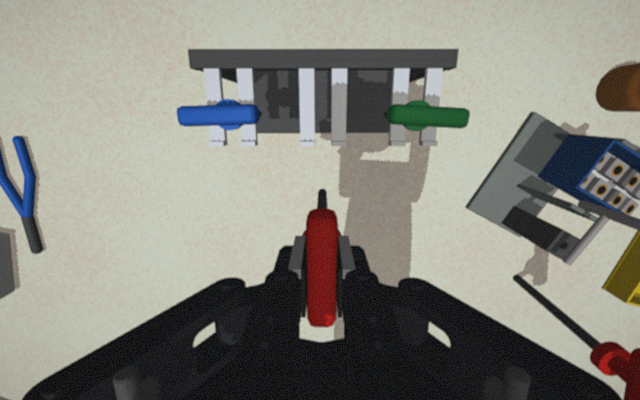

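Picture: red key held at (322,265), shaft tip at (322,193), free prong pair at (307/339,105), neighbours at (218,115) and (428,117). Checking the key's pose in the hand against the slot.

Run:
```python
from h import *
d=dict(np.load('w2.npz')); C=cloud(d)
m=red(d,C,.24,.33,(.34,.44),(.22,.34)); q=C[m]; print(m.sum(),np.nanmax(q[:,2])); t=q[q[:,2]>np.percentile(q[:,2],50)-.004]; print(fit(t))
c=C[185:207,315:330].reshape(-1,3); k=c[(c[:,2]>.1)&(c[:,2]<.3)]; print(len(k)); 
for z in np.arange(.13,.26,.01):
    j=k[(k[:,2]>z)&(k[:,2]<z+.01)]
    if len(j)>2: print(round(z,2),len(j),np.round(j.mean(0)*1000,1))
```

```text
3351 0.2992647431354597
(array([389.3, 284.9]), array([54. , 13.8]), 28.5, 'pca', 28.2, np.float64(0.2967))
159
0.14 6 [390.9 284.5 149.4]
0.15 21 [390.5 285.1 154.7]
0.16 27 [390.5 285.3 164.3]
0.17 30 [390.8 285.2 174.9]
0.18 32 [390.5 285.5 185. ]
0.19 35 [390.7 285.4 194.7]
0.2 8 [391.2 285.8 201.4]
```

>>> play_rows:
  rows: [0, 0, 0, -40, 0, 0, 0, 0, 0, -1, -36, 0, 0, 0, 0, 0, 0, -10, 0, 0, 0, 0, 0, 0, 0, 0, 0, 0, 0, 12, 6.4, 0, 0, 0, 0, 0, 12, 6.4, 0, 0, 0, 0, 0, 12, 6.4, 0, 0, 0, 0, 0, 12, 6.4, 0, 0, 0, 0, 0, 11, 6.4, 0, 0, 0, 0, 0, 0, 0, 0, 0, 0, 0]

```text
time: 7.22
tcp_pos: [0.4509, 0.3133, 0.1882]
orientation: [0.0, 0.97, 0.244, -0.0]
force: [-0.7, 0.3, -1.5]
width: 0.153
grasp_force: 40.4
```

Run:
```python
from h import *
s=readout.observe(); print(s['time'],s['tcp_pos'],s['force'])
d=cam('wrist'); np.savez('w3.npz',**d); C=cloud(d)
m=red(d,C,.19,.23,(.40,.5),(.25,.37)); q=C[m]; t=q[q[:,2]>np.percentile(q[:,2],50)-.004]; print(m.sum(),fit(t))
```

```text
7.225 [0.45087573 0.31325557 0.1881864 ] [-0.68038503  0.27258293 -1.52294434]
3367 (array([450.3, 314.6]), array([54.4, 13.8]), 28.2, 'pca', 27.9, np.float64(0.2116))
```

>>> play_rows:
  rows: [0, -1, 2, 0, 0, 0, 0, 0, 0, 0, -5, 0, 0, 0, 0, 0, 0, -5, 0, 0, 0, 0, 0, 0, -2, 0, 0, 0, 0, 0, 0, 0, 0, 0, 0]

```text
time: 7.9
tcp_pos: [0.449, 0.3148, 0.176]
orientation: [0.0, 0.97, 0.244, -0.0]
force: [-0.4, -0.1, -1.4]
width: 0.153
grasp_force: 40.5
```

>>> play_rows:
  rows: [0, 0, 0, -0.5, 0, 0, 0, 0.25, 0, 0, 0, 0, 0, 0, 0.35, 0, 0, 0, 0, 0, 0, 0.45, 0, 0, 0, 0, 0, 0, 0.45, 0, 0, 0, 0, 0, 0, 0.45, 0, 0, 20, 0, 0, 0, 0.45, 0, 0, 30, 0, 0, 0, 0.45, 0, 0, 40, 0, 0, 0, 0.45, 0, 0, 0, 0, 0, 0]

```text
time: 9.02
tcp_pos: [0.451, 0.3158, 0.2703]
orientation: [-0.001, 0.97, 0.244, 0.004]
force: [0.3, 0.3, 0.3]
width: 0.449
grasp_force: 0.0
```

Run:
```python
from h import *
s=readout.observe(); print(s['time'],s['tcp_pos'],s['force'],s['width'])
d=cam('top'); np.savez('t2.npz',**d); C=cloud(d); h=cv2.cvtColor(d['image'],cv2.COLOR_BGR2HSV)
m=red(d,C,.17,.23,(.40,.5),(.25,.37)); print(m.sum(), fit(C[m]) if m.sum()>5 else '')
d=cam('wrist');C=cloud(d)
m=red(d,C,.17,.23,(.40,.5),(.25,.37)); print('wrist',m.sum()); q=C[m]; t=q[q[:,2]>np.percentile(q[:,2],50)-.004]; print(fit(t))
d=dict(np.load('w1.npz'));Cw=cloud(d);hw=cv2.cvtColor(d['image'],cv2.COLOR_BGR2HSV)
T=dict(np.load('top0.npz'));Ct=cloud(T);ht=cv2.cvtColor(T['image'],cv2.COLOR_BGR2HSV)
for n,C,h in (('w',Cw,hw),('t',Ct,ht)):
    R=(C[...,0]>.4)&(C[...,0]<.64)&(abs(C[...,1])<.12)
    b=R&(h[...,0]>100)&(h[...,0]<125)&(h[...,1]>120)
    m=b&(C[...,2]>.124)&(C[...,2]<.137); print(n,'bin',m.sum(),fit(C[m]))
    m=R&(C[...,2]>.19)&(C[...,2]<.21)&(C[...,0]>.5); print('handle',m.sum(),fit(C[m]))
    m=R&(C[...,2]>.006)&(C[...,2]<.014); print('base',m.sum(),fit(C[m]))
    R=(C[...,0]>.4)&(C[...,0]<.64)&(C[...,1]<-.15)&(C[...,1]>-.34)
    m=R&(C[...,2]>.034)&(C[...,2]<.05); print('tray',m.sum(),fit(C[m]))
```

```text
9.025 [0.45104412 0.31576687 0.27030624] [0.33523717 0.34166287 0.29940674] 0.44948679933013574
30 (array([440.3, 302.5]), array([29.6,  3.4]), 22.3, 'pca', 24.1, np.float64(0.1954))
wrist 1185
(array([448.6, 316.5]), array([53.8, 13.3]), 28.7, 'pca', 28.5, np.float64(0.199))
w bin 624 (array([532.8,  14.2]), array([ 53.3, 104. ]), 0.5, 'pca', 100.8, np.float64(0.1309))
handle 1547 (array([534.2,  15.4]), array([68.3, 14. ]), 0.5, 'pca', 0.6, np.float64(0.2009))
base 2391 (array([535.9,  26.4]), array([ 99.1, 209.7]), 88.4, 'pca', -23.7, np.float64(0.0104))
tray 1521 (array([ 500.8, -238.6]), array([130.5, 121.3]), 11.9, 'pca', 105.0, np.float64(0.0396))
t bin 163 (array([533.2,  13.4]), array([ 54.7, 104. ]), 0.5, 'pca', 96.1, np.float64(0.1288))
handle 223 (array([533.9,  13.7]), array([13.7, 67.5]), 89.8, 'pca', 0.5, np.float64(0.1986))
base 916 (array([535.4,  26.2]), array([ 94.4, 204.7]), 89.7, 'pca', 8.8, np.float64(0.0085))
tray 416 (array([ 501.9, -240.4]), array([129.9, 121.9]), 11.8, 'pca', 36.2, np.float64(0.038))
```

Key hangs at slot (448.6,316.5), top 0.199. Next, the tray: grip its -y wall.

>>> play_rows:
  rows: [0.45, 0, -40, 20, 0, 0, -1.5, 0.45, 5, -55, 10, 0, 0, -1.5, 0.45, 6, -55, 0, 0, 0, -1.5, 0.45, 6, -55, 0, 0, 0, -1.5, 0.45, 6, -55, 0, 0, 0, -1.5, 0.45, 6, -55, 0, 0, 0, -1.5, 0.45, 6, -55, 0, 0, 0, -1.5, 0.45, 6, -55, 0, 0, 0, -1.5, 0.45, 6, -55, 0, 0, 0, -1.5, 0.45, 6, -55, 0, 0, 0, -1.5, 0.45, 6, -55, 0, 0, 0, -1.5, 0.45, 3, -22, 0, 0, 0, 0]

```text
time: 10.62
tcp_pos: [0.5102, -0.2993, 0.293]
orientation: [-0.002, 0.995, 0.101, -0.002]
force: [-0.7, 1.0, 0.1]
width: 0.446
grasp_force: 0.0
```

Run:
```python
from h import *
s=readout.observe(); print(s['time'],s['tcp_pos'],s['joint_pos'],np.degrees(2*np.arctan2(s['orientation'][2],s['orientation'][1])))
d=cam('wrist');C=cloud(d)
R=(C[...,0]>.4)&(C[...,0]<.64)&(C[...,1]<-.15)&(C[...,1]>-.34); h=cv2.cvtColor(d['image'],cv2.COLOR_BGR2HSV)
m=R&(C[...,2]>.034)&(C[...,2]<.05)&(h[...,1]>120); print('tray',m.sum(),fit(C[m]))
d=cam('top');C=cloud(d)
m=red(d,C,.17,.23,(.40,.5),(.25,.37)); print(m.sum(), fit(C[m]))
```

```text
10.625 [ 0.51020111 -0.29926971  0.29300694] [-7.01855812e-01  6.42893645e-02  1.71756829e+00 -1.30014634e-04
  1.36418210e+00  6.67012744e-01] 11.571153411655834
tray 1153 (array([ 501.8, -238.8]), array([128.9, 118.9]), 11.8, 'pca', 0.2, np.float64(0.04))
183 (array([448.7, 312.7]), array([55. , 12.4]), 28.8, 'pca', 28.1, np.float64(0.1963))
```

>>> play_rows:
  rows: [0.45, 1.5, 1.5, -55, 0, 0, 0, 0.45, 1.5, 1.5, -60, 0, 0, 0, 0.45, 0, 0, -60, 0, 0, 0, 0.45, 0, 0, -55, 0, 0, 0, 0.45, 0, 0, -30, 0, 0, 0, 0.45, 0, 0, -15, 0, 0, 0, 0.45, 0, 0, 0, 0, 0, 0, 0, 0, 0, 0, 0, 0, 0, 0, 0, 0, 0, 0, 0, 0, 0, 0, 0, 0, 0, 0, 0, 0, 0, 0, 0, 0, 0, 0]

```text
time: 12.1
tcp_pos: [0.5154, -0.2952, 0.023]
orientation: [0.001, 0.995, 0.102, 0.001]
force: [-0.6, -0.1, 5.9]
width: 0.033
grasp_force: 42.1
```

Run:
```python
from h import *
s=readout.observe(); print(s['time'],s['tcp_pos'],s['force'],s['width'],np.degrees(2*np.arctan2(s['orientation'][2],s['orientation'][1])))
d=cam('top');C=cloud(d);h=cv2.cvtColor(d['image'],cv2.COLOR_BGR2HSV)
R=(C[...,0]>.4)&(C[...,0]<.64)&(C[...,1]<-.1)&(C[...,1]>-.34)
m=R&(C[...,2]>.034)&(C[...,2]<.05)&(h[...,1]>120); print('tray',m.sum(),fit(C[m]))
```

```text
12.1 [ 0.51539022 -0.29515464  0.02300071] [-0.56628862 -0.09200145  5.86845507] 0.03267246034379377 11.734011633780721
tray 333 (array([ 502.1, -239. ]), array([129.3, 121.6]), 11.6, 'pca', -31.3, np.float64(0.038))
```

>>> play_rows:
  rows: [0, 2, 15, 0, 0, 0, -1.6, 0, 2, 20, 0, 0, 0, -1.6, 0, 3, 20, 0, 0, 0, -1.6, 0, 3, 20, 0, 0, 0, -1.6, 0, 3, 20, 0, 0, 0, -1.6, 0, 0, 0, 0, 0, 0, 0]

```text
time: 12.9
tcp_pos: [0.5289, -0.199, 0.023]
orientation: [0.001, 0.999, 0.033, 0.002]
force: [1.4, 3.3, 6.4]
width: 0.035
grasp_force: 42.1
```

Run:
```python
from h import *
s=readout.observe(); print(s['time'],s['tcp_pos'],s['force'],s['width'],np.degrees(2*np.arctan2(s['orientation'][2],s['orientation'][1])))
d=cam('scene'); cv2.imwrite('pics/s3.png',cv2.resize(d['image'][40:240,160:400],None,fx=3,fy=3,interpolation=3))
d=cam('top');C=cloud(d);h=cv2.cvtColor(d['image'],cv2.COLOR_BGR2HSV)
R=(C[...,0]>.4)&(C[...,0]<.64)&(C[...,1]<-.05)&(C[...,1]>-.34)
m=R&(C[...,2]>.034)&(C[...,2]<.05)&(h[...,1]>120); print('tray',m.sum(),fit(C[m]))
```

```text
12.9 [ 0.52890224 -0.1989969   0.02297696] [1.37611045 3.2831706  6.42063744] 0.03544014737608645 3.7522395410609133
tray 299 (array([ 523.4, -141.5]), array([130.6, 120.8]), 3.8, 'pca', -17.1, np.float64(0.0377))
```

View pics/s3.png

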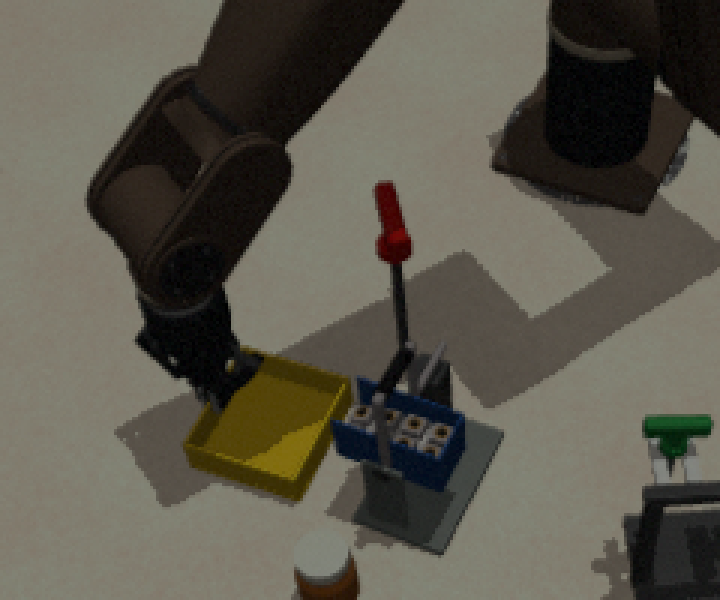

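The crop shows the tray gripped on its outer wall at (225,395), forearm well above the big key (390,220). Finishing the slide.

>>> play_rows:
  rows: [0, 2, 15, 0, 0, 0, -1.1, 0, 2, 15, 0, 0, 0, -1.1, 0, 2, 15, 0, 0, 0, -1.1, 0, 0, 7, 0, 0, 0, 0, 0, 0, 4, 0, 0, 0, 0, 0, 0, 2, 0, 0, 0, 0, 0, 0, 0, 0, 0, 0, 0]

```text
time: 13.88
tcp_pos: [0.5351, -0.1432, 0.023]
orientation: [0.002, 1.0, 0.004, 0.002]
force: [-0.9, -5.0, 5.6]
width: 0.034
grasp_force: 42.0
```

```bash
cat > tr.py <<'E'
from h import *
s=readout.observe(); print(s['time'],s['tcp_pos'],s['force'],s['width'],np.degrees(2*np.arctan2(s['orientation'][2],s['orientation'][1])))
d=cam('top');C=cloud(d);h=cv2.cvtColor(d['image'],cv2.COLOR_BGR2HSV)
R=(C[...,0]>.4)&(C[...,0]<.64)&(C[...,1]<.01)&(C[...,1]>-.34)
m=R&(C[...,2]>.032)&(C[...,2]<.05)&(h[...,1]>120)&(h[...,0]>15)&(h[...,0]<40); print('tray',m.sum(),fit(C[m]),np.round(np.percentile(C[m][:,:2],[1,99],axis=0),3))
E
python3 tr.py
```

```text
13.875 [ 0.53512674 -0.14319159  0.02299913] [-0.90168311 -5.02680258  5.5551135 ] 0.034490100460901604 0.4586992164376873
tray 220 (array([532.6, -81. ]), array([130.3, 111.1]), 0.7, 'pca', -8.9, np.float64(0.0378)) [[ 0.467 -0.134]
 [ 0.598 -0.026]]
```

>>> play_rows:
  rows: [0, 0, 2, 0, 0, 0, 0, 0, 0, 2, 0, 0, 0, 0, 0, 0, 0, 0, 0, 0, 0]

```text
time: 14.3
tcp_pos: [0.5351, -0.1393, 0.023]
orientation: [0.002, 1.0, 0.004, 0.002]
force: [-0.9, -4.9, 5.3]
width: 0.035
grasp_force: 42.0
```

>>> play_rows:
  rows: [0, 0, 2, 0, 0, 0, 0, 0, 0, 0, 0, 0, 0, 0, 0.3, 0, 0, 0, 0, 0, 0, 0.45, 0, 0, 0, 0, 0, 0, 0.45, 0, -1, 10, 0, 0, 0, 0.45, 0, 0, 40, 0, 0, 0, 0.45, 0, 0, 60, 0, 0, 0, 0.45, 0, 0, 60, 0, 0, 0, 0.45, 0, 0, 60, 0, 0, 0, 0.45, 0, 0, 30, 0, 0, 0, 0.5, 0, 0, 0, 0, 0, 0]

```text
time: 15.68
tcp_pos: [0.5344, -0.1363, 0.285]
orientation: [0.001, 1.0, 0.004, 0.003]
force: [0.6, -0.2, -0.4]
width: 0.503
grasp_force: 0.0
```

```bash
python3 tr.py
python3 - <<'E'
from h import *
d=cam('wrist');C=cloud(d);h=cv2.cvtColor(d['image'],cv2.COLOR_BGR2HSV)
m=(C[...,0]>.4)&(C[...,0]<.65)&(C[...,1]<.01)&(C[...,1]>-.34)&(C[...,2]>.032)&(C[...,2]<.05)&(h[...,1]>120)&(h[...,0]>15)&(h[...,0]<40); print('tray',m.sum(),fit(C[m]))
m=(C[...,0]>.48)&(C[...,0]<.6)&(abs(C[...,1])<.06)&(C[...,2]>.19)&(C[...,2]<.21); print('handle',m.sum(),fit(C[m]))
E
```

```text
15.675 [ 0.53443477 -0.1363487   0.28495786] [ 0.55779545 -0.18086519 -0.38504762] 0.5025267669283784 0.45837856678721045
tray 369 (array([532.9, -81.6]), array([130.2, 120.5]), 0.8, 'pca', -12.3, np.float64(0.0377)) [[ 0.468 -0.142]
 [ 0.598 -0.021]]
tray 1043 (array([559.1, -75.7]), array([181.8, 124.1]), 0.6, 'pca', 9.0, np.float64(0.0401))
handle 1712 (array([533.2,  14.5]), array([71.2, 14.4]), 1.7, 'pca', 0.9, np.float64(0.2003))
```

>>> play_rows:
  rows: [0.5, 0, 40, 0, 0, 0, 0, 0.5, 0, 50, 0, 0, 0, 0, 0.5, 0, 40, 0, 0, 0, 0, 0.5, 0, 21, 0, 0, 0, 0, 0.5, 0, 0, -30, 0, 0, 0, 0.5, 0, 0, -40, 0, 0, 0, 0.5, 0, 0, -24, 0, 0, 0, 0.5, 0, 0, -15, 0, 0, 0, 0.5, 0, 0, 0, 0, 0, 0]

```text
time: 16.9
tcp_pos: [0.5317, 0.0151, 0.1694]
orientation: [-0.0, 1.0, 0.004, -0.002]
force: [-0.5, -0.1, -0.3]
width: 0.498
grasp_force: 0.0
```

>>> play_rows:
  rows: [0.3, 0, 0, 0, 0, 0, 0, 0.3, 0, 0, 0, 0, 0, 0, 0.3, 0, 0, 0, 0, 0, 0]

```text
time: 17.27
tcp_pos: [0.5337, 0.0148, 0.1728]
orientation: [0.0, 1.0, 0.004, 0.001]
force: [0.5, -0.9, -0.3]
width: 0.3
grasp_force: 0.0
```

Run:
```python
from h import *
ims=[]
for n in ('wrist','top','scene'):
    d=cam(n); np.savez(f'{n}_c.npz',**d); 
    I=d['image']
    a={'wrist':I,'top':I[180:300,330:530],'scene':I[120:240,180:380]}[n]
    ims.append(cv2.resize(a,(400,250 if n=='wrist' else 240)))
    C=cloud(d)
    for l in ['nut1','bin_handle']:
        print(n,l,[(round(m['conf'],2),np.round(m['at']),m['pixels'].sum(),np.round(np.nanmedian(C[m['pixels']],0),3)) for m in cams.masks_of(n,l)])
cv2.imwrite('pics/c1.png',np.vstack([np.hstack(ims[1:]),np.hstack([ims[0],np.zeros_like(ims[0])])]))
print(readout.observe()['tcp_pos'],readout.observe()['force'])
```

```text
wrist nut1 [(0.98, array([373., 221.]), np.int64(808), array([ 0.523, -0.029,  0.098])), (0.95, array([274., 201.]), np.int64(723), array([0.544, 0.049, 0.111])), (0.86, array([382., 196.]), np.int64(475), array([ 0.543, -0.028,  0.099])), (0.79, array([304., 225.]), np.int64(272), array([0.524, 0.03 , 0.11 ])), (0.77, array([345., 224.]), np.int64(537), array([ 0.524, -0.004,  0.105])), (0.77, array([347., 197.]), np.int64(569), array([ 0.544, -0.002,  0.106])), (0.61, array([303., 197.]), np.int64(341), array([0.544, 0.029, 0.111])), (0.6, array([272., 225.]), np.int64(743), array([0.522, 0.05 , 0.111])), (0.29, array([ 36., 259.]), np.int64(914), array([0.486, 0.247, 0.093]))]
wrist bin_handle [(0.93, array([322., 223.]), np.int64(11479), array([0.542, 0.017, 0.131]))]
top nut1 []
top bin_handle []
scene nut1 [(0.49, array([300., 178.]), np.int64(71), array([0.523, 0.025, 0.108])), (0.4, array([281., 179.]), np.int64(35), array([ 0.525, -0.03 ,  0.098])), (0.27, array([408., 216.]), np.int64(3749), array([0.471, 0.334, 0.011]))]
scene bin_handle [(0.56, array([291., 188.]), np.int64(875), array([0.557, 0.02 , 0.114])), (0.38, array([414., 183.]), np.int64(160), array([0.453, 0.314, 0.196]))]
[0.5331236  0.01487325 0.17182127] [ 0.1321335   0.15625683 -0.198175  ]
```

View pics/c1.png

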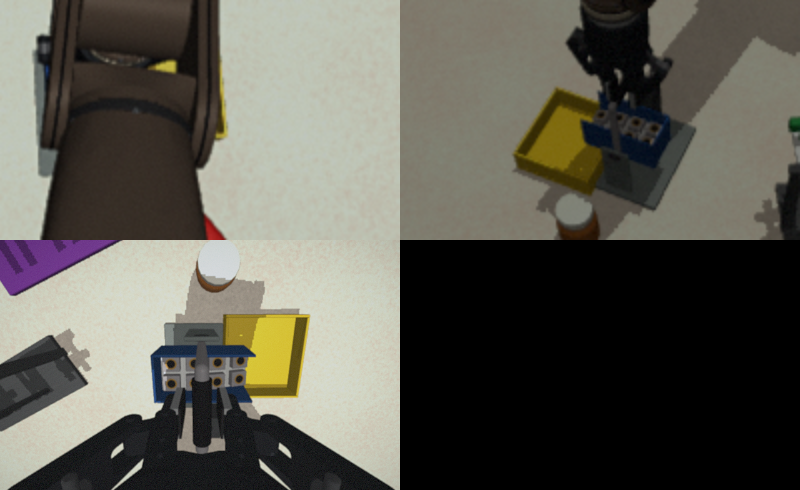

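Wrist view shows the handle between the open fingers (crop (202,410)), eight nuts in the bin, tray butted at (265,355). I'll start tipping slowly.

>>> play_rows:
  rows: [0.25, 0, -2, 0, 0, 0, 0, 0.25, 0, -2, 0, 0, 0, 0, 0.25, 0, -2, 0, 0, 0, 0, 0.25, 0, -1.5, 0, 0, 0, 0, 0.25, 0, -1.5, 0, 0, 0, 0, 0.25, 0, -1.5, 0, 0, 0, 0, 0.25, 0, -1.5, 0, 0, 0, 0, 0.25, 0, -1.5, 0, 0, 0, 0, 0.25, 0, -1.5, 0, 0, 0, 0, 0.25, 0, 0, 0, 0, 0, 0]

```text
time: 18.98
tcp_pos: [0.5333, -0.0003, 0.172]
orientation: [0.0, 1.0, 0.004, 0.0]
force: [-0.4, 3.0, 2.4]
width: 0.251
grasp_force: 1.7
```

```bash
cat > mon.py <<'E'
from h import *
d=cam('wrist'); C=cloud(d); s=readout.observe(); print(s['time'],np.round(s['tcp_pos'],4),np.round(s['force'],1),round(s['width'],3))
for m in cams.masks_of('wrist','nut1'):
    p=np.nanmedian(C[m['pixels']],0)
    if m['conf']>.15 and abs(p[0]-.53)<.08 and -.16<p[1]<.08: print(round(m['conf'],2),np.round(m['at']),m['pixels'].sum(),np.round(p*1000), 'TRAY' if p[2]<.045 else '')
h=cv2.cvtColor(d['image'],cv2.COLOR_BGR2HSV)
# tilt from blue wall tops: fit plane of bin far side wall top edge (x>.556)
b=(h[...,0]>100)&(h[...,0]<125)&(h[...,1]>100)&(C[...,0]>.5)&(C[...,0]<.58)&(abs(C[...,1])<.09)&(C[...,2]>.09)
q=C[b]; ys=np.arange(-.05,.06,.01); t=[(y,np.percentile(q[abs(q[:,1]-y)<.005][:,2],97)) for y in ys if (abs(q[:,1]-y)<.005).sum()>8]
print('slope',np.polyfit(*np.array(t).T,1)[0])
cv2.imwrite('pics/last.png',d['image'])
E
python3 mon.py; python3 - <<'E'
E
```

```text
19.025 [ 5.333e-01 -2.000e-04  1.719e-01] [-0.1  3.4  2. ] 0.25
0.96 [286. 222.] 468 [524.  26. 112.] 
0.89 [360. 195.] 470 [543. -28.  94.] 
0.85 [254. 230.] 796 [522.  48. 115.] 
0.83 [332. 198.] 384 [544.  -5. 104.] 
0.74 [286. 200.] 483 [544.  25. 111.] 
0.73 [329. 222.] 304 [523.  -8. 102.] 
0.57 [258. 202.] 715 [544.  48. 115.] 
0.38 [305. 228.] 10971 [543.   7. 133.] 
slope 0.04945828829958784
```

>>> play_rows:
  rows: [0.25, 0, -1, 0, 0, 0, 0, 0.25, 0, -1, 0, 0, 0, 0, 0.25, 0, -1, 0, 0, 0, 0, 0.25, 0, 0, 0, 0, 0, 0]

```text
time: 19.58
tcp_pos: [0.5333, -0.0032, 0.1718]
orientation: [0.0, 1.0, 0.004, 0.0]
force: [0.2, 3.7, 1.5]
width: 0.247
grasp_force: 1.8
```

```bash
python3 mon.py
```

```text
19.625 [ 0.5333 -0.0032  0.1718] [0.4 4.1 0.9] 0.253
0.91 [285. 226.] 584 [524.  24. 111.] 
0.88 [284. 198.] 517 [543.  24. 112.] 
0.74 [250. 203.] 714 [543.  47. 116.] 
0.67 [249. 227.] 866 [522.  48. 116.] 
0.66 [360. 194.] 459 [543. -28.  92.] 
0.65 [353. 220.] 698 [523. -28.  92.] 
0.64 [329. 195.] 287 [544.  -7. 102.] 
0.46 [414. 176.] 14501 [542. -99.   5.] TRAY
slope -0.0802654551152872
```

>>> play_rows:
  rows: [0.25, 0, -1, 0, 0, 0, 0, 0.25, 0, -1, 0, 0, 0, 0, 0.25, 0, -1, 0, 0, 0, 0, 0.25, 0, 0, 0, 0, 0, 0, 0.25, 0, 0, 0, 0, 0, 0]

```text
time: 20.3
tcp_pos: [0.5332, -0.0061, 0.1717]
orientation: [-0.0, 1.0, 0.004, 0.0]
force: [2.8, 4.2, -0.8]
width: 0.25
grasp_force: 2.0
```

```bash
python3 mon.py
```

```text
20.35 [ 0.5332 -0.0061  0.1717] [ 3.   4.3 -0.8] 0.249
0.96 [346. 218.] 677 [523. -28.  91.] 
0.82 [281. 198.] 599 [543.  22. 112.] 
0.8 [354. 195.] 438 [542. -28.  91.] 
0.79 [247. 204.] 678 [543.  47. 117.] 
0.75 [244. 230.] 853 [522.  47. 117.] 
0.64 [282. 226.] 662 [523.  23. 111.] 
0.54 [327. 193.] 275 [545.  -8. 101.] 
slope -0.01228410099124873
```

>>> play_rows:
  rows: [0.25, 0, -1, 0, 0, 0, 0, 0.25, 0, -1, 0, 0, 0, 0, 0.25, 0, -1, 0, 0, 0, 0, 0.25, 0, 0, 0, 0, 0, 0, 0.25, 0, 0, 0, 0, 0, 0]

```text
time: 21.02
tcp_pos: [0.5331, -0.0089, 0.1714]
orientation: [-0.0, 1.0, 0.004, -0.0]
force: [3.9, 4.1, -2.4]
width: 0.251
grasp_force: 2.1
```

```bash
python3 mon.py
```

```text
21.075 [ 0.533  -0.0089  0.1714] [ 3.6  4.9 -0.8] 0.251
0.92 [345. 218.] 648 [524. -28.  90.] 
0.84 [242. 227.] 806 [522.  47. 118.] 
0.83 [278. 200.] 645 [543.  22. 112.] 
0.81 [243. 202.] 671 [544.  46. 118.] 
0.69 [348. 196.] 431 [542. -28.  90.] 
0.65 [326. 192.] 214 [546.  -9. 100.] 
0.6 [325. 214.] 52 [528. -12.  99.] 
0.57 [279. 228.] 715 [523.  22. 111.] 
slope 0.04110353254301909
```

>>> play_rows:
  rows: [0.25, 0, -1, 0, 0, 0, 0, 0.25, 0, -1, 0, 0, 0, 0, 0.25, 0, -1, 0, 0, 0, 0, 0.25, 0, 0, 0, 0, 0, 0, 0.25, 0, 0, 0, 0, 0, 0]

```text
time: 21.75
tcp_pos: [0.5328, -0.0118, 0.1711]
orientation: [-0.0, 1.0, 0.004, -0.0]
force: [3.2, 4.3, -2.2]
width: 0.249
grasp_force: 2.3
```

```bash
python3 mon.py
```

```text
21.8 [ 0.5328 -0.0118  0.1712] [ 2.8  4.6 -2.3] 0.246
0.95 [344. 195.] 460 [542. -27.  89.] 
0.94 [340. 216.] 653 [523. -27.  88.] 
0.92 [278. 225.] 811 [523.  21. 111.] 
0.92 [239. 231.] 877 [522.  46. 119.] 
0.63 [274. 199.] 658 [544.  21. 112.] 
0.57 [240. 203.] 693 [543.  45. 119.] 
slope -0.05626747487475049
```

>>> play_rows:
  rows: [0.25, 0, -1, 0, 0, 0, 0, 0.25, 0, -1, 0, 0, 0, 0, 0.25, 0, -1, 0, 0, 0, 0, 0.25, 0, 0, 0, 0, 0, 0, 0.25, 0, 0, 0, 0, 0, 0]

```text
time: 22.48
tcp_pos: [0.5326, -0.0147, 0.1709]
orientation: [-0.001, 1.0, 0.004, -0.001]
force: [2.0, 4.4, -2.7]
width: 0.251
grasp_force: 2.4
```

```bash
python3 mon.py
```

```text
22.525 [ 0.5326 -0.0146  0.1709] [ 2.6  5.1 -2.8] 0.252
0.97 [342. 190.] 439 [542. -27.  88.] 
0.96 [338. 212.] 648 [524. -27.  87.] 
0.8 [236. 230.] 823 [522.  46. 120.] 
0.72 [277. 227.] 800 [523.  21. 111.] 
0.67 [296. 200.] 14592 [553.   5. 123.] 
0.61 [271. 198.] 648 [544.  20. 112.] 
0.6 [318. 192.] 106 [547. -11.  98.] 
0.56 [236. 204.] 738 [544.  45. 120.] 
0.41 [294. 216.] 67 [527.   6. 100.] 
slope -0.07814109043196096
```

>>> play_rows:
  rows: [0.25, 0, -1, 0, 0, 0, 0, 0.25, 0, -1, 0, 0, 0, 0, 0.25, 0, 0, 0, 0, 0, 0, 0.25, 0, 0, 0, 0, 0, 0, 0.25, 0, 0, 0, 0, 0, 0]

```text
time: 23.2
tcp_pos: [0.5324, -0.0165, 0.1706]
orientation: [-0.001, 1.0, 0.004, -0.001]
force: [1.4, 5.2, -3.6]
width: 0.252
grasp_force: 2.6
```

```bash
python3 mon.py
```

```text
23.25 [ 0.5324 -0.0165  0.1707] [ 3.   5.3 -3.3] 0.248
0.82 [233. 230.] 873 [522.  45. 120.] 
0.74 [272. 226.] 838 [522.  20. 111.] 
0.67 [337. 193.] 475 [542. -27.  86.] 
0.62 [234. 202.] 763 [544.  45. 120.] 
0.61 [268. 198.] 679 [544.  20. 112.] 
0.55 [289. 216.] 95 [525.   5. 102.] 
0.53 [314. 192.] 92 [546.  -9.  98.] 
slope -0.530062017910251
```

View pics/last.png

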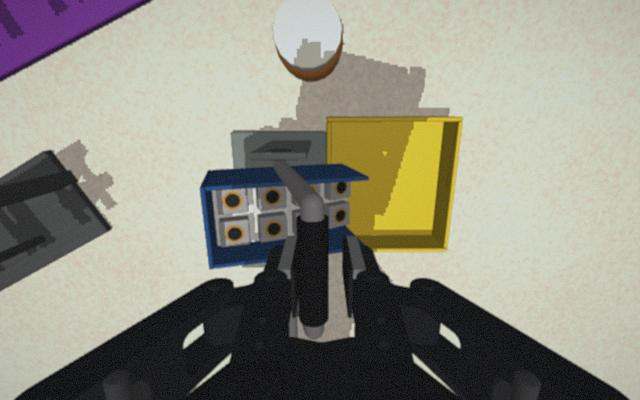

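The picture shows both lip nuts still at (341,188) and (340,215), tray empty. Easing on.

>>> play_rows:
  rows: [0.25, 0, -1, 0, 0, 0, 0, 0.25, 0, -1, 0, 0, 0, 0, 0.25, 0, 0, 0, 0, 0, 0, 0.25, 0, 0, 0, 0, 0, 0, 0.25, 0, 0, 0, 0, 0, 0]

```text
time: 23.92
tcp_pos: [0.5322, -0.0184, 0.1704]
orientation: [-0.001, 1.0, 0.004, -0.001]
force: [2.5, 5.3, -3.3]
width: 0.25
grasp_force: 2.7
```

```bash
sed -i '/^# tilt/,/^print(.slope/d' mon.py
cat >> mon.py <<'E'
t=(abs(C[...,0]-.533)<.061)&(C[...,1]<-.024)&(C[...,1]>-.137)&(C[...,2]<.045)&(h[...,1]<90); n,_,st,ce=cv2.connectedComponentsWithStats(t.astype(np.uint8))
for i in range(1,n):
    if st[i,4]>60: print('grey in tray',st[i,4],np.round(ce[i]),np.round(np.nanmedian(C[_==i],0)*1000))
g=(abs(C[...,0]-.533)<.03)&(C[...,2]>.185)&(C[...,1]<.05)&(C[...,1]>-.06)&(h[...,2]<70)
E
python3 mon.py
```

```text
23.975 [ 0.5322 -0.0184  0.1705] [ 2.3  5.3 -4. ] 0.25
0.84 [337. 192.] 398 [543. -27.  86.] 
0.83 [230. 204.] 732 [543.  44. 121.] 
0.8 [267. 197.] 680 [544.  20. 112.] 
0.76 [270. 225.] 768 [522.  20. 112.] 
0.71 [332. 212.] 497 [525. -29.  85.] 
0.7 [231. 231.] 919 [522.  45. 121.] 
0.66 [297. 227.] 11312 [543.  -6. 137.] 
0.6 [294. 198.] 101 [541.   2.  99.] 
0.46 [292. 220.] 206 [524.   4. 102.]
```

>>> play_rows:
  rows: [0.25, 0, -1, 0, 0, 0, 0, 0.25, 0, 0, 0, 0, 0, 0, 0.25, 0, 0, 0, 0, 0, 0, 0.25, 0, 0, 0, 0, 0, 0]

```text
time: 24.52
tcp_pos: [0.5321, -0.0193, 0.1704]
orientation: [-0.001, 1.0, 0.004, -0.001]
force: [2.5, 6.8, -4.9]
width: 0.249
grasp_force: 2.8
```

```bash
python3 mon.py
```

```text
24.575 [ 0.5321 -0.0193  0.1703] [ 2.2  5.7 -3.8] 0.249
0.97 [230. 205.] 833 [543.  44. 121.] 
0.83 [266. 200.] 652 [544.  20. 112.] 
0.79 [268. 226.] 800 [522.  20. 112.] 
0.64 [339. 190.] 369 [542. -32.  81.] 
0.62 [293. 199.] 108 [541.   3. 101.] 
0.61 [228. 228.] 866 [522.  45. 121.] 
0.52 [291. 219.] 235 [523.   3. 103.] 
0.23 [290. 202.] 15239 [552.   4. 121.]
```

>>> play_rows:
  rows: [0.25, 0, 0, 0, 0, 0, 0, 0.25, 0, 0, 0, 0, 0, 0, 0.25, 0, 0, 0, 0, 0, 0, 0.25, 0, 0, 0, 0, 0, 0]

```text
time: 25.12
tcp_pos: [0.5321, -0.0192, 0.1704]
orientation: [-0.001, 1.0, 0.004, -0.001]
force: [2.2, 5.4, -2.9]
width: 0.253
grasp_force: 2.9
```

```bash
python3 mon.py
```

```text
25.175 [ 0.5321 -0.0192  0.1704] [ 2.8  6.  -4.4] 0.248
0.81 [358. 192.] 387 [523. -60.  14.] TRAY
0.81 [231. 202.] 760 [544.  44. 121.] 
0.75 [270. 224.] 791 [522.  19. 112.] 
0.73 [268. 195.] 678 [544.  20. 112.] 
0.69 [292. 222.] 240 [524.   3. 103.] 
0.61 [368. 168.] 338 [549. -61.  14.] TRAY
grey in tray 315 [365. 168.] [548. -61.  14.]
grey in tray 372 [363. 191.] [523. -60.  14.]
```

Two nuts are in the tray. Easing on for the second row.

>>> play_rows:
  rows: [0.25, 0, -1, 0, 0, 0, 0, 0.25, 0, -1, 0, 0, 0, 0, 0.25, 0, -1, 0, 0, 0, 0, 0.25, 0, -1, 0, 0, 0, 0, 0.25, 0, 0, 0, 0, 0, 0, 0.25, 0, 0, 0, 0, 0, 0, 0.25, 0, 0, 0, 0, 0, 0]

```text
time: 26.1
tcp_pos: [0.5317, -0.0229, 0.1699]
orientation: [-0.001, 1.0, 0.004, -0.002]
force: [2.6, 6.6, -4.8]
width: 0.251
grasp_force: 3.2
```

```bash
python3 mon.py
```

```text
26.15 [ 0.5317 -0.0229  0.1699] [ 1.3  5.8 -4.4] 0.25
0.93 [357. 192.] 384 [523. -60.  14.] TRAY
0.88 [225. 232.] 935 [522.  44. 122.] 
0.88 [225. 204.] 757 [543.  43. 122.] 
0.87 [289. 218.] 391 [524.   1. 102.] 
0.81 [363. 168.] 333 [548. -62.  14.] TRAY
0.76 [264. 224.] 845 [523.  19. 112.] 
0.72 [260. 197.] 698 [544.  19. 112.] 
grey in tray 324 [361. 167.] [548. -61.  14.]
grey in tray 372 [359. 190.] [524. -60.  14.]
```

>>> play_rows:
  rows: [0.25, 0, -1, 0, 0, 0, 0, 0.25, 0, -1, 0, 0, 0, 0, 0.25, 0, 0, 0, 0, 0, 0, 0.25, 0, 0, 0, 0, 0, 0, 0.25, 0, 0, 0, 0, 0, 0]

```text
time: 26.82
tcp_pos: [0.5315, -0.0247, 0.1696]
orientation: [-0.002, 1.0, 0.004, -0.002]
force: [2.5, 7.3, -4.9]
width: 0.25
grasp_force: 3.4
```

```bash
python3 mon.py
```

```text
26.875 [ 0.5315 -0.0247  0.1697] [ 1.7  6.7 -5.1] 0.246
0.94 [355. 188.] 397 [523. -60.  14.] TRAY
0.9 [361. 170.] 350 [547. -62.  14.] TRAY
0.81 [224. 202.] 752 [544.  43. 123.] 
0.78 [258. 199.] 712 [544.  19. 112.] 
0.63 [289. 219.] 414 [523.   0. 101.] 
0.58 [221. 231.] 947 [522.  43. 123.] 
0.56 [261. 225.] 816 [522.  19. 112.] 
0.51 [286. 196.] 152 [540.   3. 102.] 
grey in tray 323 [359. 167.] [547. -61.  14.]
grey in tray 376 [358. 190.] [523. -60.  14.]
```

>>> play_rows:
  rows: [0.25, 0, -1, 0, 0, 0, 0, 0.25, 0, -0.5, 0, 0, 0, 0, 0.25, 0, 0, 0, 0, 0, 0, 0.25, 0, 0, 0, 0, 0, 0, 0.25, 0, 0, 0, 0, 0, 0]

```text
time: 27.55
tcp_pos: [0.5314, -0.0261, 0.1694]
orientation: [-0.002, 1.0, 0.004, -0.002]
force: [2.7, 7.0, -6.0]
width: 0.252
grasp_force: 3.6
```

```bash
python3 mon.py
```

```text
27.6 [ 0.5314 -0.0261  0.1694] [ 1.5  7.2 -5.6] 0.251
0.97 [221. 205.] 803 [543.  42. 123.] 
0.93 [259. 224.] 825 [522.  19. 112.] 
0.8 [255. 197.] 737 [543.  19. 112.] 
0.63 [353. 192.] 402 [522. -60.  14.] TRAY
0.63 [287. 221.] 424 [523.   0. 101.] 
0.62 [284. 198.] 175 [540.   2. 101.] 
grey in tray 325 [358. 167.] [547. -61.  14.]
grey in tray 373 [356. 190.] [523. -60.  14.]
```

>>> play_rows:
  rows: [0.25, 0, -1, 0, 0, 0, 0, 0.25, 0, -0.5, 0, 0, 0, 0, 0.25, 0, 0, 0, 0, 0, 0, 0.25, 0, 0, 0, 0, 0, 0, 0.25, 0, 0, 0, 0, 0, 0]

```text
time: 28.28
tcp_pos: [0.5313, -0.0274, 0.1693]
orientation: [-0.002, 1.0, 0.004, -0.003]
force: [1.7, 7.5, -5.8]
width: 0.249
grasp_force: 3.7
```

```bash
python3 mon.py
```

```text
28.325 [ 0.5312 -0.0274  0.1693] [ 1.7  6.7 -5.2] 0.251
0.98 [287. 220.] 550 [523.  -1. 100.] 
0.87 [258. 224.] 844 [522.  19. 112.] 
0.82 [217. 234.] 935 [522.  42. 123.] 
0.81 [358. 170.] 355 [548. -61.  14.] TRAY
0.77 [285. 197.] 192 [540.   2. 101.] 
0.69 [219. 202.] 801 [544.  42. 124.] 
0.65 [354. 190.] 375 [523. -61.  14.] TRAY
0.6 [255. 196.] 743 [544.  19. 112.] 
grey in tray 347 [357. 167.] [548. -61.  14.]
grey in tray 368 [355. 190.] [523. -60.  14.]
```

>>> play_rows:
  rows: [0.25, 0, -1, 0, 0, 0, 0, 0.25, 0, 0, 0, 0, 0, 0, 0.25, 0, 0, 0, 0, 0, 0, 0.25, 0, 0, 0, 0, 0, 0, 0.25, 0, 0, 0, 0, 0, 0]

```text
time: 29.0
tcp_pos: [0.5311, -0.0284, 0.1692]
orientation: [-0.002, 1.0, 0.004, -0.003]
force: [2.0, 6.5, -5.5]
width: 0.25
grasp_force: 3.8
```

```bash
python3 mon.py
```

```text
29.05 [ 0.5311 -0.0283  0.1692] [ 2.8  7.1 -6. ] 0.25
0.91 [285. 220.] 576 [523.  -1. 100.] 
0.9 [350. 191.] 350 [523. -60.  14.] TRAY
0.81 [255. 196.] 688 [544.  18. 113.] 
0.75 [216. 231.] 971 [522.  42. 123.] 
0.73 [356. 171.] 380 [548. -61.  14.] TRAY
0.64 [218. 205.] 807 [544.  42. 124.] 
0.58 [256. 224.] 843 [522.  19. 112.] 
0.56 [282. 198.] 177 [540.   2. 101.] 
grey in tray 348 [356. 167.] [548. -61.  14.]
grey in tray 373 [354. 190.] [523. -60.  14.]
```

>>> play_rows:
  rows: [0.25, 0, -1, 0, 0, 0, 0, 0.25, 0, 0, 0, 0, 0, 0, 0.25, 0, 0, 0, 0, 0, 0, 0.25, 0, 0, 0, 0, 0, 0, 0.25, 0, 0, 0, 0, 0, 0]

```text
time: 29.72
tcp_pos: [0.531, -0.0292, 0.169]
orientation: [-0.002, 1.0, 0.004, -0.003]
force: [2.1, 7.9, -5.9]
width: 0.253
grasp_force: 3.9
```

```bash
python3 mon.py
```

```text
29.775 [ 0.531  -0.0293  0.1691] [ 1.1  8.6 -5.5] 0.258
0.84 [253. 196.] 745 [544.  18. 113.] 
0.79 [218. 230.] 944 [522.  42. 124.] 
0.78 [218. 203.] 858 [544.  41. 124.] 
0.75 [351. 190.] 387 [524. -60.  14.] TRAY
0.72 [358. 170.] 356 [547. -61.  14.] TRAY
0.67 [319. 184.] 145 [547. -24.  84.] 
0.6 [258. 225.] 857 [522.  18. 112.] 
0.53 [295. 210.] 44 [528.  -9.  88.] 
grey in tray 355 [355. 167.] [547. -61.  14.]
grey in tray 381 [353. 190.] [523. -60.  14.]
```

Second row is sliding; hold steady.

>>> play_rows:
  rows: [0.25, 0, 0, 0, 0, 0, 0, 0.25, 0, 0, 0, 0, 0, 0, 0.25, 0, 0, 0, 0, 0, 0, 0.25, 0, 0, 0, 0, 0, 0]

```text
time: 30.32
tcp_pos: [0.531, -0.0292, 0.1691]
orientation: [-0.002, 1.0, 0.004, -0.003]
force: [2.7, 7.8, -6.3]
width: 0.249
grasp_force: 3.9
```

```bash
python3 mon.py
```

```text
30.375 [ 0.531  -0.0292  0.1691] [ 1.6  8.2 -6.2] 0.247
0.96 [385. 189.] 394 [523. -96.  14.] TRAY
0.95 [216. 203.] 783 [543.  41. 124.] 
0.92 [390. 169.] 442 [546. -94.  14.] TRAY
0.81 [356. 167.] 322 [548. -62.  14.] TRAY
0.74 [217. 233.] 919 [522.  42. 124.] 
0.71 [256. 225.] 870 [522.  19. 112.] 
0.7 [254. 194.] 722 [544.  18. 113.] 
grey in tray 350 [355. 167.] [547. -61.  14.]
grey in tray 272 [389. 168.] [547. -93.  14.]
grey in tray 388 [353. 190.] [523. -60.  14.]
grey in tray 273 [388. 189.] [525. -95.  14.]
```

Four nuts lie in the tray, four in the bin. Holding a moment, then easing back level.

>>> play_rows:
  rows: [0.25, 0, 0, 0, 0, 0, 0, 0.25, 0, 0, 0, 0, 0, 0, 0.25, 0, 0, 0, 0, 0, 0, 0.25, 0, 2, 0, 0, 0, 0, 0.25, 0, 3, 0, 0, 0, 0, 0.25, 0, 3, 0, 0, 0, 0, 0.25, 0, 3, 0, 0, 0, 0, 0.25, 0, 3, 0, 0, 0, 0, 0.25, 0, 3, 0, 0, 0, 0, 0.25, 0, 3, 0, 0, 0, 0, 0.25, 0, 3, 0, 0, 0, 0, 0.25, 0, 3, 0, 0, 0, 0]

```text
time: 31.92
tcp_pos: [0.5336, -0.0051, 0.1722]
orientation: [0.0, 1.0, 0.004, 0.001]
force: [-0.1, 3.2, 2.5]
width: 0.249
grasp_force: 1.8
```

>>> play_rows:
  rows: [0.25, 0, 2, 0, 0, 0, 0, 0.25, 0, 2, 0, 0, 0, 0, 0.25, 0, 2, 0, 0, 0, 0, 0.25, 0, 2, 0, 0, 0, 0, 0.25, 0, 1.5, 0, 0, 0, 0, 0.25, 0, 1.5, 0, 0, 0, 0, 0.25, 0, 1.5, 0, 0, 0, 0, 0.25, 0, 1.5, 0, 0, 0, 0, 0.25, 0, 1, 0, 0, 0, 0, 0.25, 0, 0, 0, 0, 0, 0]

```text
time: 33.17
tcp_pos: [0.5332, 0.0099, 0.1717]
orientation: [-0.0, 1.0, 0.004, 0.0]
force: [2.3, 2.9, 1.7]
width: 0.248
grasp_force: 1.7
```

```bash
python3 mon.py
```

```text
33.225 [0.5333 0.0099 0.1718] [2.  3.6 1.6] 0.247
0.84 [425. 170.] 440 [546. -95.  14.] TRAY
0.76 [423. 192.] 432 [523. -94.  14.] TRAY
0.76 [293. 199.] 270 [545.  29. 111.] 
0.72 [393. 195.] 200 [520. -63.  14.] TRAY
0.68 [270. 200.] 657 [543.  50. 112.] 
0.56 [265. 226.] 794 [522.  50. 111.] 
0.5 [395. 170.] 284 [549. -62.  14.] TRAY
grey in tray 259 [393. 168.] [549. -62.  14.]
grey in tray 291 [426. 170.] [547. -93.  14.]
grey in tray 279 [424. 193.] [523. -94.  14.]
grey in tray 178 [393. 195.] [520. -63.  14.]
```

>>> play_rows:
  rows: [0.25, 0, 1, 0, 0, 0, 0, 0.25, 0, 1, 0, 0, 0, 0, 0.25, 0, 1, 0, 0, 0, 0, 0.3, 0, 1, 0, 0, 0, 0, 0.4, 0, 0, 0, 0, 0, 0, 0.45, 0, 0, 0, 0, 0, 0, 0.45, 0, 0, 0, 0, 0, 0, 0.45, 0, 0, 20, 0, 0, 0, 0.45, 0, 0, 40, 0, 0, 0, 0.45, 0, 0, 40, 0, 0, 0, 0.45, -20, -20, 30, 0, 0, 0, 0.45, 0, 0, 0, 0, 0, 0]

```text
time: 34.78
tcp_pos: [0.514, -0.007, 0.3053]
orientation: [0.001, 1.0, 0.003, 0.003]
force: [1.0, 0.5, -0.2]
width: 0.447
grasp_force: 0.0
```

```bash
python3 mon.py
python3 - <<'E'
from h import *
d=cam('wrist');C=cloud(d); cv2.imwrite('pics/fin.png',d['image'])
m=(C[...,0]>.48)&(C[...,0]<.6)&(abs(C[...,1])<.06)&(C[...,2]>.185)&(C[...,2]<.21); print('handle',m.sum(),fit(C[m]))
d=cam('top');C=cloud(d); m=red(d,C,.17,.23,(.40,.5),(.25,.37)); print('key',m.sum(), fit(C[m]))
E
```

```text
34.825 [ 0.5135 -0.0064  0.303 ] [ 0.4 -0.2 -0.4] 0.447
0.81 [272. 150.] 301 [544.  49. 111.] 
0.63 [380. 156.] 178 [523. -95.  14.] TRAY
0.58 [270. 172.] 309 [521.  50. 111.] 
0.55 [359. 143.] 194 [545. -59.  14.] TRAY
0.54 [384. 142.] 192 [544. -95.  14.] TRAY
0.51 [358. 158.] 187 [522. -60.  14.] TRAY
grey in tray 195 [359. 141.] [545. -59.  14.]
grey in tray 163 [384. 141.] [545. -95.  14.]
grey in tray 177 [359. 157.] [523. -60.  14.]
grey in tray 139 [383. 157.] [523. -95.  14.]
handle 1280 (array([532.9,  15.4]), array([71.5, 13.9]), 0.7, 'pca', 0.6, np.float64(0.2009))
key 196 (array([448.2, 312.3]), array([55.3, 12.6]), 28.2, 'pca', 28.1, np.float64(0.1964))
```

View pics/fin.png

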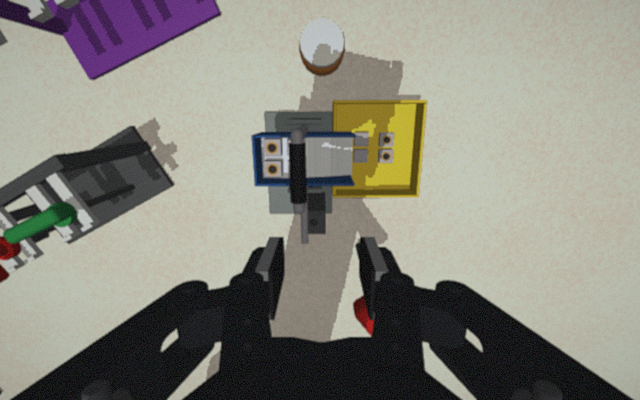

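The final picture shows the bin level, with its rear row at (270,158). Four nuts are in the tray around (373,148), the red key is in the rack, and the gripper is clear.

```bash
python3 -c "
from workcell import order
print(order.sign_off())"
```

```text
the job is handed in; nothing more can be done
None
```

I handed the job in at about 35 s. The red key hangs in the middle slot, the tray is at the foot of the stand with four nuts in it, the bin is back level with the other four, and the jar and neighbouring keys were left alone; the sign-off call returned no verdict.

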